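# Seat a sensor block on its parallels in the measuring vise

### The job

The brass block in the vise is still riding above the two steel parallels beneath it, so both are loose. Take the nylon drift from its blue holder and with it gently tap or press the block down, over one parallel and then the other, until it sits firmly on both and neither can slide; then hang the drift back in its holder, nose down, its collar resting on top. Do not push on the block with the gripper itself, leave both parallels under the block, and leave everything else where it is.

Things in the scene. Friction and masses are not known exactly. Their poses are not given: they have to be found in the camera images.
- vise: Steel vise on a round grey-green rotary table (190 mm across, 25 mm high), fixed. Origin: centre of the underside, on the work surface. x runs along the jaws, y across, z up. Jaws 90 mm long, faces 28 mm either side of the middle, tops 93 mm above the origin; the bed under the parallels is 55 mm above it. The screw and cross handle reach out to y = 105 mm, under 80 mm high.
- block: Brass block held by friction between the jaws, 80 (x) by 55.5 (y) by 30 mm high, a dark bore and two white dots on top. Origin: centre of its underside; axes as the vise's but for a small tilt about x. It starts 2 to 10 mm above the parallels, often lower on one side, and stays where it is pushed to. Pushes of more than 30 N would bruise it and are not allowed.
- spot_a (a point): White dot on the block's top, over parallel a, 20 mm to the vise's +y side of the middle; 107 mm above the vise's origin when seated. Pressed on a dot the block first sinks level under some 5 to 9 N. Once one parallel carries it, the other side comes down only when pressed over that other parallel, under about 12 N.
- spot_b (a point): The other white dot, over parallel b, 20 mm to the vise's -y side of the middle. A side is home when pressing its dot with about 20 N moves it no more and the force climbs. The strips of the bed under the parallels are slightly springy: 1 mm under 25 N. Seating one side may leave the other loose, so press both again, in turn, until neither gives.
- parallel_a: Loose ground steel bar, 130 mm long (x) by 10 mm wide by 22 mm high, standing on the vise bed beside the +y jaw beneath the block, its ends sticking out past the block. Origin: centre of its underside; its x runs along the jaws.
- parallel_b: The other bar, the same, beside the -y jaw.
- holder: Blue plastic holder block, 70 by 70 by 60 mm high, fixed, with one round upright hole 29 mm wide and 56 mm deep in its middle, open at the top. Origin: centre of its underside, on the work surface.
- drift: Drift, 140 to 240 g. From the top: square orange handle 24 by 24 by 50 mm, dark collar 38 mm across and 6 mm thick, dark sleeve 24 mm across, white nylon nose 18 mm across. Origin: centre of the collar's underside; z up to the handle, x and y square to its sides. The nose is adjustable: its tip lies 36 to 50 mm below the origin, firmly set but not known. It hangs in the holder by the collar.
- drift_grip (a point): Middle of the drift's square orange handle, 34 mm above the drift's origin; axes as the drift's. Grasp here from above. In the holder the collar rests on the holder's top face, 60 mm above the work surface.
- tray: Grey parts tray, 110 by 110 by 25 mm, fixed; origin: centre of its underside. Leave alone.
- spare_block: A spare block of the same make lying in the grey tray, loose; origin: centre of its underside. Leave alone.
- gauge_ring: Steel ring gauge, 60 mm across, 20 mm high, loose; origin: centre of its underside. Leave alone.
- micrometer: Micrometer with green frame, about 120 mm long, lying flat, loose. Leave alone.
- hex_driver: Screwdriver lying down, loose. Leave alone.
- oil_can: Small white bottle with a red cap, 100 mm high, loose; origin: centre of its underside. Leave alone.
- magnet_ring: Dark disc magnet, 40 mm across, 12 mm high, loose; origin: centre of its underside. Leave alone.

How it is judged:
On the way, in this order (a step that is already met when the one before it is completed fails the run):
1. the drift is lifted out of its holder (z of drift in the frame of holder above 0.1 m), for 0.1 s.
2. the block presses on both parallels (each with more than 2.5 N) (contact force between block and parallel_a above 2.5 N and contact force between block and parallel_b above 2.5 N), for 0.2 s.
At the end, for the whole second after the job is handed in: The block presses on each parallel with more than 2.5 N; both parallels are still under it (middles within 25 mm of the vise's middle along the jaws); the drift is at rest in the holder, nose down and upright within 0.1 rad, collar on its top (within 6 mm of the hole's axis and 6 mm in height) (all of step 2 and x of parallel_a in the frame of vise between -0.025 and 0.025 m and x of parallel_b in the frame of vise between -0.025 and 0.025 m and horizontal distance between drift and holder below 0.006 m and z of drift in the frame of holder below 0.066 m and angle between drift's own z axis and vertical below 0.1 rad and linear speed of drift below 0.02 m/s); the robot touches nothing.
It fails at once if the block was pushed with the drift harder than 30 N (contact force between drift and block above 30 N).
It fails at once if the block was pushed with the gripper or arm itself (contact force between any of the fingers, the arm and block above 1 N).
It fails at once if a bystander was moved more than 30 mm (distance of any of spare_block, gauge_ring, micrometer, hex_driver, oil_can, magnet_ring from where it was at the start of the episode above 0.03 m).
It also fails if it takes over 72 s, if anything falls off the work surface, if the arm or the gripper's body presses on something with over 40 N, if the wrist force passes 120 N, or if a joint passes its speed limit or range.

### The arm

A 7-joint arm with a two-finger parallel gripper is mounted at the origin on the work surface. World frame = base frame: x ahead of the robot, y to its left, z up, the work surface at z = 0. Lengths are in m, angles in rad, forces in N, time in s.
With the tool pointing down it reaches from about 0.425 to 0.95 m from the base axis. Payload 4.7 kg.
Tool frame: the origin (TCP) lies between the finger pads; the fingertips stand 22 mm ahead of it and the grasp point (between the pads) lies 3 mm ahead of it; x points along the fingers, y is the direction in which the jaws open and shut, and the axes are right-handed (so a half turn about x gives the same grasp; the last joint's range is limited). The gripper opens to 87 mm and grips with 3 to 60 N. Pads are 19 mm wide; open, the fingers measure 117 mm over their backs; the gripper's body (75 mm by 190 mm) begins 51 mm behind the grasp point.
Start: joints at [-1.137, 0.469, -0.049, 1.532, 0.024, 1.141, -0.082], TCP at [0.301, 0.604, 0.245] pointing down, gripper open.
Joint ranges: [-2.59, 2.59], [-0.33, 1.99], [-1.39, 1.29], [0.1, 2.45], [-1.04, 4.18], [0.21, 1.99], [-2.66, 2.66]. Speed limits (rad/s): [2.57, 2.57, 3.14, 3.14, 3.14, 3.14, 3.14].

### API

Orientations are given as [roll, pitch, yaw] about the fixed x, y, z axes, in that order (R = Rz(yaw) Ry(pitch) Rx(roll)).
In Python, from cell import robot gives the robot as it stands. The module is installed in compiled form; this text tells all that it offers.
- The arm moves only by the tool move_arm, never from a script. Its argument "series" is a list of rows, each a list of 3 entries, a list of its own where there are three numbers: the opening, from -1 (shut) to 1 (fully open), then the shift along the world's x, y, z in units of 50 mm (1.0 is 50 mm), then the turn, a rotation vector about the world's x, y, z in rad. In form: [[jaw, [tx, ty, tz], [wx, wy, wz]], ...]. A call has 1 to 20 rows; each row is the pose to reach, as a shift and turn from the pose measured when the call began; what a row does not reach only later rows make up. A row lasts 1/10 s, in which the tool goes at most 50 mm and 8.59 degrees, less where a joint would pass 70% of its speed; a pose out of reach is approached as far as the arm can. A call with a gripper value outside its range is refused whole. The fingers move at their own pace and stop on an object; the grip force is fixed at half the most. Time passes only in rows, so rows that repeat a pose let the fingers close. It gives the time, the measured TCP pose, the force and the opening at its end, in the units of the state.
- robot.read_state(): the state, without advancing time (a new reading comes with each control period).
- robot.snapshot(name): name is "scene" or "top"; returns the picture (420x560x3 uint8, red, green, blue); there is no depth.
- robot.calibration(name): a dict with "mtx" (3x3 intrinsics, pixels), "distortion" ([k1, k2, p1, p2, k3] as OpenCV has them; the pictures are not rectified), "R" (3x3) and "t" (3): a world point X has camera coordinates R X + t. Camera axes: x right, y down, z forward; pixel columns grow to the right and rows downward; lengths in m; the calibration is good to about 2 mm. A picture is of the moment at which its call begins. calibration takes no time and is no camera call.
- robot.finish_job(): hands the job in, once; it reports no verdict.
The state is a dict: "time": time; "joint_pos": joint angles; "dq": joint speeds; "tau": joint torques, N m; "eef_pos": TCP position; "orientation": TCP orientation; "force": force on the tool from outside, world axes, zero at the start; "ft_torque": the same for the moment, N m; "opening": finger opening in m.
Only numpy, scipy, OpenCV 4.12 (cv2) and the standard library are available. Lean on these libraries where they do the work, as an engineer would, in place of code of your own. Each camera call takes 0.05 s, during which the arm holds its last target. There are 200 camera calls.

## Working session

There is one attempt and no reset: what is moved stays moved. The work goes in short steps, Python scripts to look and compute and a tool call to move; the robot and the scene stay as the last step left them, time stands still between calls to the robot, and variables do not carry over. Pictures are saved under pics/ and viewed, about 8 in all and at most 12, crops included, and the job is handed in when it is done.

Besides the shell and the picture viewer there is one more tool, called after "Request:" by a JSON object that holds its "fn" and its "kwargs", one argument or row to a line. move_arm: Moves the arm, as the interface text tells. Its arguments: {"type":"object","properties":{"series":{"type":"array","items":{"type":"array"}}},"required":["series"]}

```bash
mkdir -p pics; python3 - <<'E'
from cell import robot
import cv2,numpy as np
for n in("scene","top"):
    im=robot.snapshot(n); cv2.imwrite(f"pics/{n}0.png",im[:,:,::-1])
    c=robot.calibration(n); R=np.array(c["R"]);print(n,"cam pos",-R.T@np.array(c["t"]),"fwd",R[2], c["mtx"][0])
s=robot.read_state();print({k:np.round(v,3).tolist() for k,v in s.items()})
E
```

```text
scene cam pos [ 1.27308759 -0.54611803  0.77850926] fwd [-0.65946747  0.45959258 -0.59487588] [422.47690216   0.         276.38007456]
top cam pos [ 0.26312827 -0.00865307  1.36730983] fwd [ 0.1895475  -0.01005277 -0.98182009] [503.68372359   0.         275.85780919]
{'time': 0.1, 'joint_pos': [-1.137, 0.469, -0.049, 1.534, 0.024, 1.141, -0.082], 'dq': [0.001, -0.003, 0.001, -0.003, -0.001, -0.0, 0.001], 'tau': [0.001, -50.917, -0.081, -23.683, -0.061, 0.034, 0.0], 'eef_pos': [0.301, 0.604, 0.244], 'orientation': [-1.555, 1.569, -2.018], 'force': [-0.992, -0.985, -0.615], 'ft_torque': [0.042, -0.072, 0.008], 'opening': 0.087}
```

View pics/scene0.png

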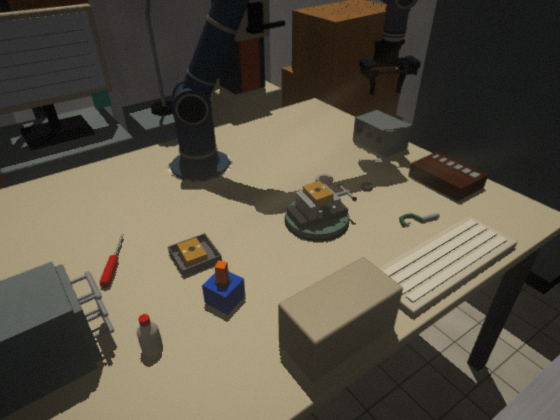

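View pics/top0.png

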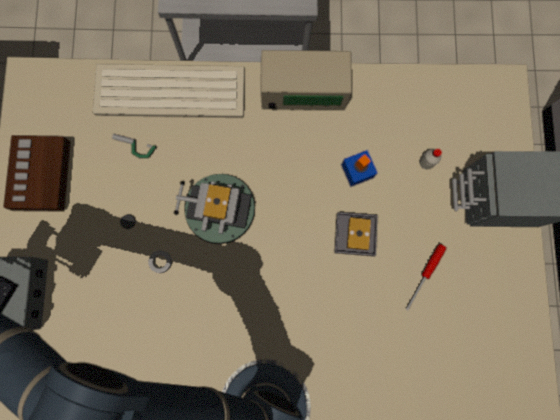

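Scene view: the vise is near (318,205) and the holder near (224,285). Top view: the vise is at (218,205), the handle points toward +y (image left), and the holder with the drift is at (360,165).

```bash
cat >h.py <<'E'
import cv2,numpy as np
from cell import robot
def cal(n):
    c=robot.calibration(n);return [np.array(c[k],float) for k in("mtx","distortion","R","t")]
def onplane(n,px,z):
    K,d,R,t=cal(n);u=cv2.undistortPoints(np.array(px,float).reshape(-1,1,2),K,d)[:,0]
    D=np.c_[u,np.ones(len(u))]@R;o=-R.T@t
    return o+D*((z-o[2])/D[:,2])[:,None]
def proj(n,X):
    K,d,R,t=cal(n);return cv2.projectPoints(np.array(X,float).reshape(-1,3),cv2.Rodrigues(R)[0],t,K,d)[0][:,0]
def tri(pa,pb):
    P=[];u=[]
    for n,p in(("top",pa),("scene",pb)):
        K,d,R,t=cal(n);P.append(np.c_[R,t]);u.append(cv2.undistortPoints(np.array(p,float).reshape(-1,1,2),K,d)[:,0].T)
    X=cv2.triangulatePoints(P[0],P[1],u[0],u[1]);return (X[:3]/X[3]).T
def crop(n,im,x,y,w,h,k):
    return cv2.resize(im[y:y+h,x:x+w],None,fx=k,fy=k,interpolation=cv2.INTER_CUBIC)
E
python3 - <<'E'
from h import *
ims={n:cv2.imread(f"pics/{n}0.png") for n in("top","scene")}
a=crop("",ims["top"],170,165,95,85,4);b=crop("",ims["scene"],275,165,95,85,4)
c=crop("",ims["top"],325,135,95,60,4);d=crop("",ims["scene"],190,255,95,60,4)
cv2.imwrite("pics/crops.png",np.vstack([np.hstack([a,b]),np.hstack([c,d])]))
for n,im in ims.items():
    h=cv2.cvtColor(im,cv2.COLOR_BGR2HSV)
    for nm,lo,hi in(("blue",(105,120,40),(130,255,255)),("orange",(3,180,120),(13,255,255)),("brass",(14,130,80),(24,255,255))):
        m=cv2.inRange(h,lo,hi)
        for q in cv2.findContours(m,0,1)[0]:
            if cv2.contourArea(q)>40:
                print(n,nm,cv2.contourArea(q),np.round(cv2.minAreaRect(q)[0],1),np.round(cv2.minAreaRect(q)[1:][0],1),round(cv2.minAreaRect(q)[2],1),np.round(cv2.boxPoints(cv2.minAreaRect(q)),1).tolist())
E
```

```text
top blue 479.5 [358.8 167.6] [27.3 28.6] 66.8 [[340.29998779296875, 160.6999969482422], [366.6000061035156, 149.39999389648438], [377.3999938964844, 174.60000610351562], [351.1000061035156, 185.8000030517578]]
top orange 56.5 [363.8 160.5] [8.4 8.4] 51.3 [[357.8999938964844, 159.89999389648438], [364.5, 154.60000610351562], [369.79998779296875, 161.1999969482422], [363.20001220703125, 166.5]]
top brass 587.5 [358.6 233.1] [21.7 30.9] 5.7 [[346.29998779296875, 247.39999389648438], [349.29998779296875, 216.60000610351562], [370.8999938964844, 218.8000030517578], [367.79998779296875, 249.60000610351562]]
top brass 597.5 [216.6 201.4] [21.9 32.6] 10.6 [[202.8000030517578, 215.3000030517578], [208.8000030517578, 183.3000030517578], [230.39999389648438, 187.39999389648438], [224.39999389648438, 219.39999389648438]]
scene blue 319.0 [222.8 282.3] [24.  33.2] 45.0 [[202.5, 285.5], [226.0, 262.0], [243.0, 279.0], [219.5, 302.5]]
scene orange 58.5 [220.5 264.4] [10.6  7.3] 11.3 [[214.60000610351562, 266.8999938964844], [216.0, 259.79998779296875], [226.39999389648438, 261.8999938964844], [225.0, 269.0]]
scene brass 382.0 [191.5 249. ] [21.9 22.4] 63.4 [[176.60000610351562, 244.1999969482422], [196.60000610351562, 234.1999969482422], [206.39999389648438, 253.8000030517578], [186.39999389648438, 263.79998779296875]]
scene brass 276.0 [317.3 189.8] [25.5 16.3] 45.0 [[302.5, 186.5], [314.0, 175.0], [332.0, 193.0], [320.5, 204.5]]
scene brass 1079.0 [339.7  11.1] [18.9 91.6] 79.8 [[293.0, 9.899999618530273], [383.1000061035156, -6.300000190734863], [386.5, 12.300000190734863], [296.29998779296875, 28.5]]
```

View pics/crops.png

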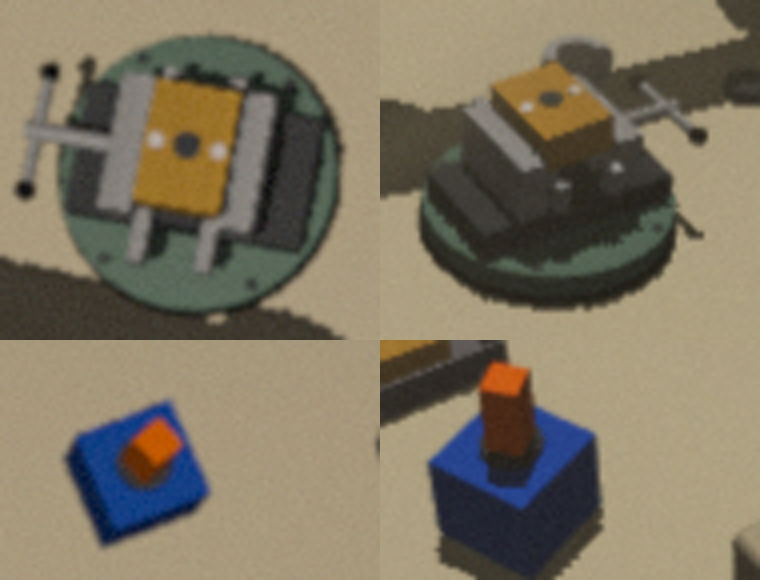

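The crops show the white dots at top (209,200) and (224.5,203), and at scene (311.5,191) and (323.5,187). The handle's bright top face is at top (363.8,160.5).

```bash
python3 - <<'E'
from h import *
np.set_printoptions(precision=4,suppress=True)
im={n:cv2.imread(f"pics/{n}0.png") for n in("top","scene")}
def dot(n,p):
    x,y=np.round(p).astype(int);w=im[n][y-3:y+4,x-3:x+4].astype(float)[...,0]  # blue channel: white vs brass
    w=np.clip(w-np.median(w)-25,0,None);g=np.mgrid[y-3:y+4,x-3:x+4];return [(g[1]*w).sum()/w.sum(),(g[0]*w).sum()/w.sum()]
T=[dot("top",p) for p in((208.6,199.6),(224.4,202.6))];S=[dot("scene",p) for p in((323.4,187.1),(311.4,191.1))]
print(T,S);X=tri(T,S);print("dots a,b",X);print("plane .112",onplane("top",T,.112),onplane("scene",S,.112))
d=X[0]-X[1];print("y-axis yaw",np.arctan2(d[1],d[0])-np.pi/2,np.linalg.norm(d))
# drift
def face(n):
    hh=cv2.cvtColor(im[n],cv2.COLOR_BGR2HSV);m=cv2.inRange(hh,(3,180,40),(16,255,255));
    q=max([c for c in cv2.findContours(m,0,1)[0] if 190<c[:,0,0].mean()<380 and c[:,0,1].mean()>140 and hh[int(c[:,0,1].mean()),int(c[:,0,0].mean()),0]<13],key=cv2.contourArea)
    x,y,w,h=cv2.boundingRect(q);print(n,x,y,w,h);print(hh[y:y+h,x:x+w,2]);
face("top");face("scene")
b=[[340.3,160.7],[366.6,149.4],[377.4,174.6],[351.1,185.8]]
o=[[357.9,159.9],[364.5,154.6],[369.8,161.2],[363.2,166.5]]
O=onplane("top",o,.118);print("handle",O.mean(0),O);e=O[1]-O[0];print(np.arctan2(e[1],e[0]))
print("tri handle",tri([[363.8,160.5]],[[220.5,264.4]]))
# holder top corners from crops (crop px -> image)
t=(np.array([[68,457],[170,400],[210,492],[103,545]])-[0,340]+.5)/4-.5+[325,135]
s=(np.array([[430,462],[518,508],[596,434],[540,405]])-[380,340]+.5)/4-.5+[190,255]
print("holder scene top",onplane("scene",s,.06));print("top view hull",onplane("top",t,.06))
E
```

```text
[[np.float64(208.46693386773546), np.float64(199.5050100200401)], [np.float64(224.13980263157896), np.float64(202.38980263157896)]] [[np.float64(323.87713310580205), np.float64(186.2866894197952)], [np.float64(311.2209944751381), np.float64(191.28729281767957)]]
dots a,b [[0.514  0.1503 0.1098]
 [0.5074 0.1101 0.1051]]
plane .112 [[0.5132 0.1495 0.112 ]
 [0.5063 0.1096 0.112 ]] [[0.5167 0.1486 0.112 ]
 [0.5152 0.1031 0.112 ]]
y-axis yaw -0.16279023081112753 0.04101020641009821Traceback (most recent call last):
  File "<stdin>", line 15, in <module>
  File "<stdin>", line 13, in face
ValueError: max() iterable argument is empty
```

```bash
python3 - <<'E'
from h import *
np.set_printoptions(precision=4,suppress=True)
im={n:cv2.imread(f"pics/{n}0.png") for n in("top","scene")}
for n,(x,y,w,h) in(("top",(353,150,22,28)),("scene",(211,255,18,26))):
    print(n);a=im[n][y:y+h,x:x+w].astype(int);print((a[...,2]*(a[...,2]>a[...,0]*2)))
b=[[340.3,160.7],[366.6,149.4],[377.4,174.6],[351.1,185.8]]
o=[[357.9,159.9],[364.5,154.6],[369.8,161.2],[363.2,166.5]]
O=onplane("top",o,.118);print("handle",O.mean(0),O);e=O[1]-O[0];print(np.arctan2(e[1],e[0]))
print("tri handle",tri([[363.8,160.5]],[[220.5,264.4]]))
t=(np.array([[75,440],[170,400],[210,492],[112,533]])-[0,340]+.5)/4-.5+[325,135]
s=(np.array([[430,462],[518,508],[596,434],[540,405]])-[380,340]+.5)/4-.5+[190,255]
S=onplane("scene",s,.06);T=onplane("top",t,.06)
print("holder scene",S,S.mean(0));print("top",T,T.mean(0))
E
```

```text
top
[[  0   0   0   0   0   0   0   0   0   0   0   0   0   0   0   0   0   0
    0   0   0   0]
 [  0   0   0   0   0   0   0   0   0   0   0   0   0   0   0   0   0   0
    0   0   0   0]
 [  0   0   0   0   0   0   0   0   0   0   0   0   0   0   0   0   0   0
    0   0   0   0]
 [  0   0   0   0   0   0   0   0   0   0   0   0   0   0   0   0   0   0
    0   0   0   0]
 [  0   0   0   0   0   0   0   0   0   0   0   0   0   0   0   0   0   0
    0   0   0   0]
 [  0   0   0   0   0   0   0   0   0   0   0 167 159   0   0   0   0   0
    0   0   0   0]
 [  0   0   0   0   0   0   0   0   0 149 184 190 189 161   0   0   0   0
    0   0   0   0]
 [  0   0   0   0   0   0   0   0 156 182 192 197 195 187 157   0   0   0
    0   0   0   0]
 [  0   0   0   0   0   0   0 162 183 197 191 192 193 193 181 155   0   0
    0   0   0   0]
 [  0   0   0   0   0   0 160 189 194 195 194 191 194 191 192 185   0   0
    0   0   0   0]
 [  0   0   0   0   0 134 174 190 191 196 193 190 193 195 194 188 170   0
    0   0   0   0]
 [  0   0   0   0  93 116 150 176 191 196 193 196 195 194 198 189 171   0
[... 3253 characters left out ...]
   0   0   0  72  75  74  73  71  74  72  74  71  66  61   0]
 [  0   0   0   0   0   0  71  75  76  75  73  75  72  68  69  64  59   0]
 [  0   0   0   0   0   0  70  74  73  75  74  71  71  74  74  64   0   0]]
handle [ 0.6187 -0.2465  0.118 ] [[ 0.6203 -0.2313  0.118 ]
 [ 0.6346 -0.2486  0.118 ]
 [ 0.6172 -0.2618  0.118 ]
 [ 0.6029 -0.2445  0.118 ]]
-0.8787077888032689
tri handle [[ 0.6213 -0.2487  0.1085]]
holder scene [[ 0.6092 -0.296   0.06  ]
 [ 0.6699 -0.2723  0.06  ]
 [ 0.6468 -0.2065  0.06  ]
 [ 0.6064 -0.221   0.06  ]] [ 0.6331 -0.249   0.06  ]
top [[ 0.6372 -0.2026  0.06  ]
 [ 0.6659 -0.2671  0.06  ]
 [ 0.6022 -0.2923  0.06  ]
 [ 0.5733 -0.2262  0.06  ]] [ 0.6196 -0.2471  0.06  ]
```

Handle centre is about (0.620,-0.247) with jaw yaw near 0.71, so I turn -0.40 from the current 1.108. I'll move above it first.

Request:
{"fn": "move_arm", "kwargs": {
  "series": [
    [1,[0.4,-1,0],[0,0,-0.03]],
    [1,[0.7,-2,0],[0,0,-0.06]],
    [1,[1.1,-3,0],[0,0,-0.1]],
    [1,[1.5,-4,0],[0,0,-0.13]],
    [1,[1.9,-5,0],[0,0,-0.16]],
    [1,[2.2,-6,0],[0,0,-0.2]],
    [1,[2.6,-7,0],[0,0,-0.23]],
    [1,[3.0,-8,0],[0,0,-0.26]],
    [1,[3.4,-9,0],[0,0,-0.3]],
    [1,[3.8,-10,0],[0,0,-0.33]],
    [1,[4.1,-11,0],[0,0,-0.36]],
    [1,[4.5,-12,0],[0,0,-0.4]],
    [1,[4.9,-13,0],[0,0,-0.4]],
    [1,[5.3,-14,0],[0,0,-0.4]],
    [1,[5.6,-15,0],[0,0,-0.4]],
    [1,[6.0,-16,0],[0,0,-0.4]],
    [1,[6.2,-16.5,-0.2],[0,0,-0.4]],
    [1,[6.38,-17.02,-0.4],[0,0,-0.4]],
    [1,[6.38,-17.02,-0.5],[0,0,-0.4]],
    [1,[6.38,-17.02,-0.5],[0,0,-0.4]]
  ]
}}

```text
time: 2.1
eef_pos: [0.6188, -0.2496, 0.2164]
orientation: [-2.049, 1.565, -2.916]
force: [-0.0, -0.1, -0.8]
opening: 0.0872
```

```bash
python3 - <<'E'
from h import *
from scipy.spatial.transform import Rotation as Ro
s=robot.read_state();R=Ro.from_euler('xyz',s["orientation"]).as_matrix();print(np.round(s["joint_pos"],3),np.round(s["eef_pos"],4),s["opening"],s["force"]);print(R.round(3),"jaw yaw",np.arctan2(R[1,1],R[0,1]))
a=robot.snapshot("top")[:,:,::-1];b=robot.snapshot("scene")[:,:,::-1]
cv2.imwrite("pics/h1.png",np.hstack([crop("",a,310,110,100,100,4),crop("",b,175,200,100,100,4)]))
g=np.array(s["eef_pos"])+[0,0,-.022];print(proj("top",g),proj("scene",g))
E
```

```text
[ 0.041  0.499  0.402  1.601 -0.21   1.089  1.202] [ 0.6188 -0.2496  0.2164] 0.08720187031310314 [-0.00153386 -0.14365415 -0.79160007]
[[-0.005  0.762  0.647]
 [-0.001  0.647 -0.762]
 [-1.    -0.005 -0.002]] jaw yaw 0.703994623250087
[[370.91964782 151.91703695]] [[216.28778009 234.93174031]]
```

View pics/h1.png

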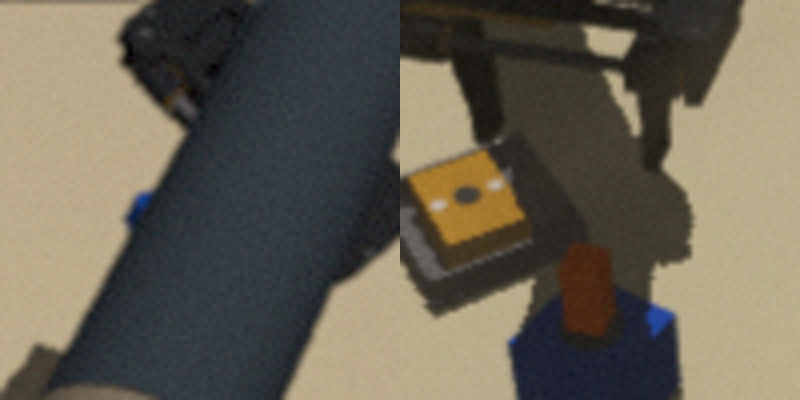

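Scene crop shows the fingertips at about (197,235) and (239,242), straddling the handle at (221,263). Descending and closing.

Request:
{"fn": "move_arm", "kwargs": {
  "series": [
    [1,[0.03,0.04,-0.5],[0,0,0]],
    [1,[0.03,0.04,-1.0],[0,0,0]],
    [1,[0.03,0.04,-1.4],[0,0,0]],
    [1,[0.03,0.04,-1.8],[0,0,0]],
    [1,[0.03,0.04,-2.1],[0,0,0]],
    [1,[0.03,0.04,-2.3],[0,0,0]],
    [1,[0.03,0.04,-2.38],[0,0,0]],
    [1,[0.03,0.04,-2.38],[0,0,0]],
    [0.2,[0.03,0.04,-2.38],[0,0,0]],
    [-0.2,[0.03,0.04,-2.38],[0,0,0]],
    [-0.5,[0.03,0.04,-2.38],[0,0,0]],
    [-0.8,[0.03,0.04,-2.38],[0,0,0]],
    [-1,[0.03,0.04,-2.38],[0,0,0]],
    [-1,[0.03,0.04,-2.38],[0,0,0]],
    [-1,[0.03,0.04,-2.38],[0,0,0]],
    [-1,[0.03,0.04,-2.38],[0,0,0]]
  ]
}}

```text
time: 3.8
eef_pos: [0.6214, -0.2436, 0.099]
orientation: [-2.53, 1.568, 2.892]
force: [0.4, -0.5, 0.1]
opening: 0.0313
```

Request:
{"fn": "move_arm", "kwargs": {
  "series": [
    [-1,[0,0,0],[0,0,0]],
    [-1,[0,0,0],[0,0,0]],
    [-1,[0,0,0],[0,0,0]],
    [-1,[0,0,0],[0,0,0]]
  ]
}}

```text
time: 4.2
eef_pos: [0.6209, -0.2442, 0.099]
orientation: [-2.343, 1.567, 3.079]
force: [-2.1, -1.9, 1.3]
opening: 0.0237
```

```bash
python3 - <<'E'
from h import *
from scipy.spatial.transform import Rotation as Ro
s=robot.read_state();R=Ro.from_euler('xyz',s["orientation"]).as_matrix();print(np.round(s["eef_pos"],4),s["opening"],s["force"],s["ft_torque"]);print(R.round(3),"jaw yaw",np.arctan2(R[1,1],R[0,1]))
a=robot.snapshot("scene")[:,:,::-1]
cv2.imwrite("pics/h2.png",crop("",a,180,220,90,90,6))
E
```

```text
[ 0.6209 -0.2442  0.099 ] 0.023716607494507425 [-2.10093305 -1.90745185  1.32879109] [-0.3360407   0.50066512  0.05862403]
[[-0.003  0.759  0.651]
 [ 0.     0.651 -0.759]
 [-1.    -0.002 -0.002]] jaw yaw 0.708845869107138
```

View pics/h2.png

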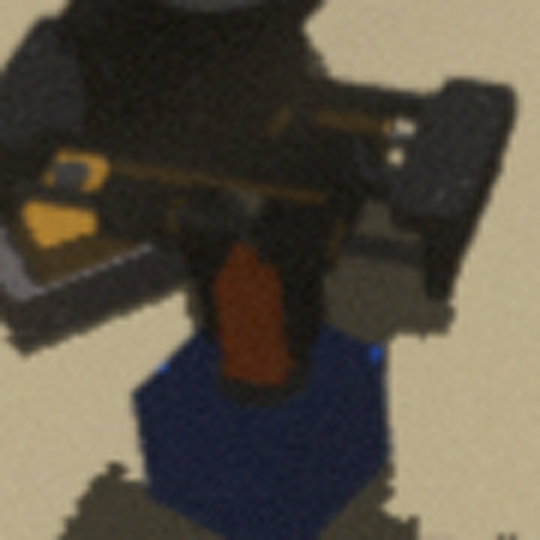

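Handle gripped (opening 23.7 mm, seated square). Lifting.

Request:
{"fn": "move_arm", "kwargs": {
  "series": [
    [-1,[0,0,0.2],[0,0,0]],
    [-1,[0,0,0.5],[0,0,0]],
    [-1,[0,0,0.8],[0,0,0]],
    [-1,[0,0,1.2],[0,0,0]],
    [-1,[0,0,1.6],[0,0,0]],
    [-1,[0,0,2.0],[0,0,0]],
    [-1,[0,0,2.4],[0,0,0]],
    [-1,[0,0,2.8],[0,0,0]],
    [-1,[0,0,3.0],[0,0,0]],
    [-1,[0,0,3.0],[0,0,0]],
    [-1,[0,0,3.0],[0,0,0]]
  ]
}}

```text
time: 5.35
eef_pos: [0.6207, -0.2438, 0.2488]
orientation: [-2.461, 1.567, 2.961]
force: [-0.1, -0.3, -2.3]
opening: 0.0238
```

```bash
python3 - <<'E'
from h import *
s=robot.read_state();print(np.round(s["eef_pos"],4),s["opening"],np.round(s["force"],2))
a=robot.snapshot("scene")[:,:,::-1]
cv2.imwrite("pics/h3.png",crop("",a,175,165,100,125,6))
e=np.array(s["eef_pos"])
for d in(.039,.039+.036,.039+.05):print(d,proj("scene",e-[0,0,d]),(proj("scene",e-[0,0,d])-[175,165])*6)
E
```

```text
[ 0.6207 -0.2438  0.2488] 0.023766634222917738 [-0.06 -0.25 -2.28]
0.039 [[218.41305107 228.83083113]] [[260.47830644 382.98498676]]
0.075 [[219.93845377 241.59826643]] [[269.63072264 459.58959861]]
0.089 [[220.51187642 246.40709111]] [[273.07125855 488.44254668]]
```

View pics/h3.png

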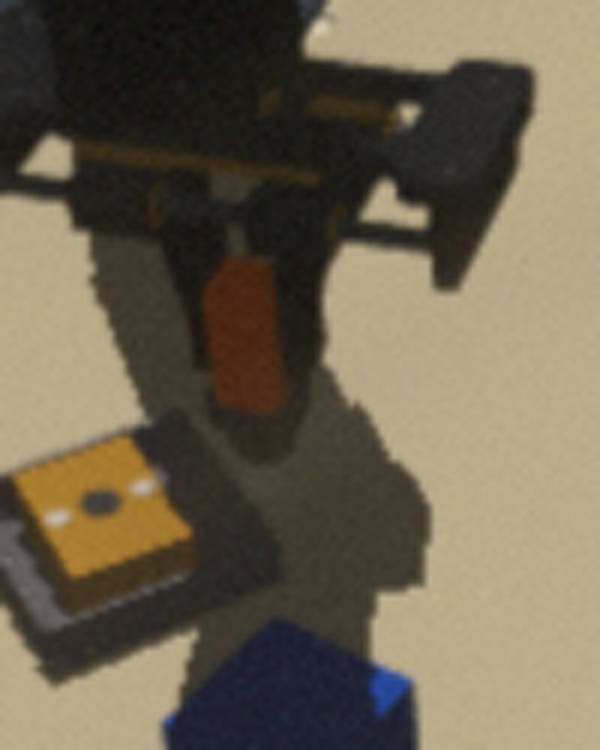

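Drift hangs upright in the grip, white-grey nose tip at about (219,247) in scene. Moving above spot a.

Request:
{"fn": "move_arm", "kwargs": {
  "series": [
    [-1,[-0.2,0.6,0],[0,0,0]],
    [-1,[-0.4,1.3,0],[0,0,0]],
    [-1,[-0.6,2.1,0],[0,0,0]],
    [-1,[-0.8,2.9,0],[0,0,0]],
    [-1,[-1.0,3.7,0],[0,0,0]],
    [-1,[-1.2,4.5,0],[0,0,0]],
    [-1,[-1.4,5.3,0],[0,0,0]],
    [-1,[-1.6,6.1,0],[0,0,0]],
    [-1,[-1.8,6.8,0],[0,0,0]],
    [-1,[-2.0,7.4,0],[0,0,0]],
    [-1,[-2.1,7.8,0],[0,0,0]],
    [-1,[-2.11,7.9,0],[0,0,0]],
    [-1,[-2.11,7.9,-0.3],[0,0,0]],
    [-1,[-2.11,7.9,-0.3],[0,0,0]]
  ]
}}

```text
time: 6.8
eef_pos: [0.5138, 0.1498, 0.231]
orientation: [-2.105, 1.561, -2.967]
force: [-0.9, -0.8, -1.1]
opening: 0.0234
```

```bash
python3 - <<'E'
from h import *
s=robot.read_state();print(np.round(s["eef_pos"],4),s["opening"],np.round(s["force"],2))
a=robot.snapshot("scene")[:,:,::-1]
cv2.imwrite("pics/h4.png",crop("",a,270,110,100,110,6))
e=np.array(s["eef_pos"])
for z in(.234-.075,.234-.089,.112):print(z,(proj("scene",[e[0],e[1],z])-[270,110])*6)
E
```

```text
[0.5138 0.1498 0.231 ] 0.023396480755189623 [-0.89 -0.79 -1.11]
0.15900000000000003 [[326.71007952 370.01142281]]
0.14500000000000002 [[325.03435139 395.5193918 ]]
0.112 [[321.18457398 454.24494091]]
```

View pics/h4.png

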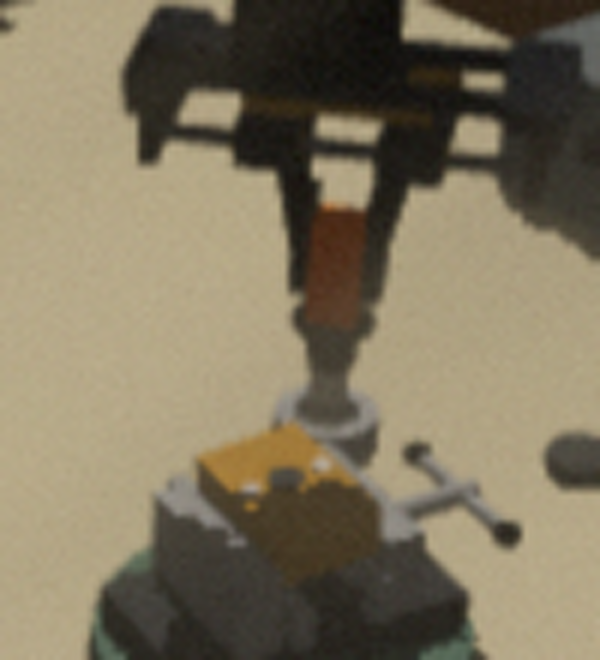

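Nose tip at about (324,180) directly above dot a at (323.7,187). Lowering gently until contact.

Request:
{"fn": "move_arm", "kwargs": {
  "series": [
    [-1,[0.02,0.02,-0.1],[0,0,0]],
    [-1,[0.02,0.02,-0.2],[0,0,0]],
    [-1,[0.02,0.02,-0.3],[0,0,0]],
    [-1,[0.02,0.02,-0.36],[0,0,0]],
    [-1,[0.02,0.02,-0.36],[0,0,0]]
  ]
}}

```text
time: 7.35
eef_pos: [0.5152, 0.1506, 0.2134]
orientation: [-2.12, 1.562, -2.983]
force: [-0.4, 0.3, -2.1]
opening: 0.0236
```

Request:
{"fn": "move_arm", "kwargs": {
  "series": [
    [-1,[0,0,-0.02],[0,0,0]],
    [-1,[0,0,-0.04],[0,0,0]],
    [-1,[0,0,-0.06],[0,0,0]],
    [-1,[0,0,-0.06],[0,0,0]]
  ]
}}

```text
time: 7.75
eef_pos: [0.5151, 0.1506, 0.2103]
orientation: [-2.122, 1.562, -2.985]
force: [-0.3, 0.0, -1.2]
opening: 0.0234
```

Request:
{"fn": "move_arm", "kwargs": {
  "series": [
    [-1,[0,0,-0.02],[0,0,0]],
    [-1,[0,0,-0.04],[0,0,0]],
    [-1,[0,0,-0.06],[0,0,0]],
    [-1,[0,0,-0.06],[0,0,0]]
  ]
}}

```text
time: 8.15
eef_pos: [0.515, 0.1506, 0.2072]
orientation: [-2.113, 1.562, -2.976]
force: [0.5, -0.6, -2.3]
opening: 0.0238
```

Request:
{"fn": "move_arm", "kwargs": {
  "series": [
    [-1,[0,0,-0.02],[0,0,0]],
    [-1,[0,0,-0.04],[0,0,0]],
    [-1,[0,0,-0.06],[0,0,0]],
    [-1,[0,0,-0.06],[0,0,0]]
  ]
}}

```text
time: 8.55
eef_pos: [0.5149, 0.1506, 0.2039]
orientation: [-2.103, 1.561, -2.966]
force: [-0.2, 0.1, -1.9]
opening: 0.024
```

Request:
{"fn": "move_arm", "kwargs": {
  "series": [
    [-1,[0,0,-0.02],[0,0,0]],
    [-1,[0,0,-0.04],[0,0,0]],
    [-1,[0,0,-0.06],[0,0,0]],
    [-1,[0,0,-0.06],[0,0,0]]
  ]
}}

```text
time: 8.95
eef_pos: [0.5147, 0.1505, 0.2008]
orientation: [-2.098, 1.561, -2.961]
force: [1.2, -0.1, -0.9]
opening: 0.0243
```

Request:
{"fn": "move_arm", "kwargs": {
  "series": [
    [-1,[0,0,-0.02],[0,0,0]],
    [-1,[0,0,-0.04],[0,0,0]],
    [-1,[0,0,-0.04],[0,0,0]]
  ]
}}

```text
time: 9.25
eef_pos: [0.5146, 0.1505, 0.1986]
orientation: [-2.091, 1.561, -2.955]
force: [0.4, 0.8, -1.3]
opening: 0.024
```

Request:
{"fn": "move_arm", "kwargs": {
  "series": [
    [-1,[0,0,-0.02],[0,0,0]],
    [-1,[0,0,-0.04],[0,0,0]],
    [-1,[0,0,-0.04],[0,0,0]]
  ]
}}

```text
time: 9.55
eef_pos: [0.5145, 0.1505, 0.1964]
orientation: [-2.082, 1.56, -2.945]
force: [-0.3, 0.8, -1.4]
opening: 0.0239
```

Request:
{"fn": "move_arm", "kwargs": {
  "series": [
    [-1,[0,0,-0.02],[0,0,0]],
    [-1,[0,0,-0.04],[0,0,0]],
    [-1,[0,0,-0.04],[0,0,0]]
  ]
}}

```text
time: 9.85
eef_pos: [0.5144, 0.1504, 0.1942]
orientation: [-2.076, 1.56, -2.94]
force: [0.1, 0.8, -1.2]
opening: 0.0242
```

Request:
{"fn": "move_arm", "kwargs": {
  "series": [
    [-1,[0.01,0,-0.02],[0,0,0]],
    [-1,[0.01,0,-0.04],[0,0,0]],
    [-1,[0.01,0,-0.04],[0,0,0]]
  ]
}}

```text
time: 10.15
eef_pos: [0.5151, 0.1505, 0.1923]
orientation: [-2.077, 1.56, -2.94]
force: [-0.5, 0.1, -0.9]
opening: 0.0238
```

Request:
{"fn": "move_arm", "kwargs": {
  "series": [
    [-1,[0,0,-0.02],[0,0,0]],
    [-1,[0,0,-0.04],[0,0,0]],
    [-1,[0,0,-0.04],[0,0,0]]
  ]
}}

```text
time: 10.45
eef_pos: [0.5151, 0.1504, 0.1911]
orientation: [-2.106, 1.56, -2.97]
force: [-1.7, 0.2, 4.6]
opening: 0.0239
```

Request:
{"fn": "move_arm", "kwargs": {
  "series": [
    [-1,[0,0,-0.02],[0,0,0]],
    [-1,[0,0,-0.04],[0,0,0]],
    [-1,[0,0,-0.04],[0,0,0]]
  ]
}}

```text
time: 10.75
eef_pos: [0.5152, 0.1504, 0.1901]
orientation: [-2.142, 1.56, -3.005]
force: [-2.0, -1.1, 5.4]
opening: 0.0237
```

Contact at TCP z≈0.192. The block is sinking at about 7 N, and a 2 mm command offset gives a safe force. Continuing.

Request:
{"fn": "move_arm", "kwargs": {
  "series": [
    [-1,[0,0,-0.02],[0,0,0]],
    [-1,[0,0,-0.04],[0,0,0]],
    [-1,[0,0,-0.05],[0,0,0]],
    [-1,[0,0,-0.05],[0,0,0]]
  ]
}}

```text
time: 11.15
eef_pos: [0.5152, 0.1504, 0.1886]
orientation: [-2.176, 1.56, -3.04]
force: [-2.2, -1.0, 5.1]
opening: 0.0241
```

Request:
{"fn": "move_arm", "kwargs": {
  "series": [
    [-1,[0,0,-0.02],[0,0,0]],
    [-1,[0,0,-0.04],[0,0,0]],
    [-1,[0,0,-0.05],[0,0,0]],
    [-1,[0,0,-0.05],[0,0,0]]
  ]
}}

```text
time: 11.55
eef_pos: [0.5153, 0.1507, 0.1877]
orientation: [-2.276, 1.561, -3.14]
force: [-3.1, -0.3, 9.1]
opening: 0.0238
```

Request:
{"fn": "move_arm", "kwargs": {
  "series": [
    [-1,[0,0,-0.02],[0,0,0]],
    [-1,[0,0,-0.04],[0,0,0]],
    [-1,[0,0,-0.05],[0,0,0]],
    [-1,[0,0,-0.05],[0,0,0]]
  ]
}}

```text
time: 11.95
eef_pos: [0.5154, 0.1512, 0.1868]
orientation: [-2.412, 1.561, 3.008]
force: [-3.5, -1.1, 10.0]
opening: 0.0236
```

Request:
{"fn": "move_arm", "kwargs": {
  "series": [
    [-1,[0,0,-0.02],[0,0,0]],
    [-1,[0,0,-0.04],[0,0,0]],
    [-1,[0,0,-0.05],[0,0,0]],
    [-1,[0,0,-0.05],[0,0,0]]
  ]
}}

```text
time: 12.35
eef_pos: [0.5154, 0.1516, 0.186]
orientation: [-2.54, 1.561, 2.88]
force: [-3.6, 0.3, 9.9]
opening: 0.0237
```

Request:
{"fn": "move_arm", "kwargs": {
  "series": [
    [-1,[0,0,-0.02],[0,0,0]],
    [-1,[0,0,-0.04],[0,0,0]],
    [-1,[0,0,-0.05],[0,0,0]],
    [-1,[0,0,-0.05],[0,0,0]]
  ]
}}

```text
time: 12.75
eef_pos: [0.5155, 0.1521, 0.1851]
orientation: [-2.661, 1.56, 2.759]
force: [-4.0, -0.4, 11.4]
opening: 0.0238
```

Request:
{"fn": "move_arm", "kwargs": {
  "series": [
    [-1,[0,0,-0.02],[0,0,0]],
    [-1,[0,0,-0.04],[0,0,0]],
    [-1,[0,0,-0.05],[0,0,0]],
    [-1,[0,0,-0.05],[0,0,0]]
  ]
}}

```text
time: 13.15
eef_pos: [0.5156, 0.1522, 0.1849]
orientation: [-2.751, 1.56, 2.669]
force: [-4.9, -1.6, 14.4]
opening: 0.0241
```

Request:
{"fn": "move_arm", "kwargs": {
  "series": [
    [-1,[0,0,-0.03],[0,0,0]],
    [-1,[0,0,-0.05],[0,0,0]],
    [-1,[0,0,-0.06],[0,0,0]],
    [-1,[0,0,-0.06],[0,0,0]]
  ]
}}

```text
time: 13.55
eef_pos: [0.5157, 0.1522, 0.1848]
orientation: [-2.831, 1.559, 2.589]
force: [-6.8, -2.1, 18.0]
opening: 0.0236
```

Side a gives no more at about 20 N. Lift and shift to b.

Request:
{"fn": "move_arm", "kwargs": {
  "series": [
    [-1,[0,0,0.1],[0,0,0]],
    [-1,[0,0,0.25],[0,0,0]],
    [-1,[-0.05,-0.3,0.25],[0,0,0]],
    [-1,[-0.1,-0.6,0.25],[0,0,0]],
    [-1,[-0.15,-0.82,0.25],[0,0,0]],
    [-1,[-0.15,-0.82,0.25],[0,0,0]],
    [-1,[-0.15,-0.82,0.25],[0,0,0]]
  ]
}}

```text
time: 14.25
eef_pos: [0.5081, 0.1108, 0.1971]
orientation: [-2.841, 1.559, 2.577]
force: [0.6, 0.6, -1.5]
opening: 0.0238
```

```bash
python3 - <<'E'
from h import *
from scipy.spatial.transform import Rotation as Ro
s=robot.read_state();R=Ro.from_euler('xyz',s["orientation"]).as_matrix();print(np.round(s["eef_pos"],4),s["force"],R[:,0])
a=robot.snapshot("scene")[:,:,::-1]
cv2.imwrite("pics/h5.png",crop("",a,270,110,100,110,6))
E
```

```text
[0.5081 0.1108 0.1971] [ 0.64419198  0.558509   -1.47276266] [-0.00991456  0.00628115 -0.99993112]
```

View pics/h5.png

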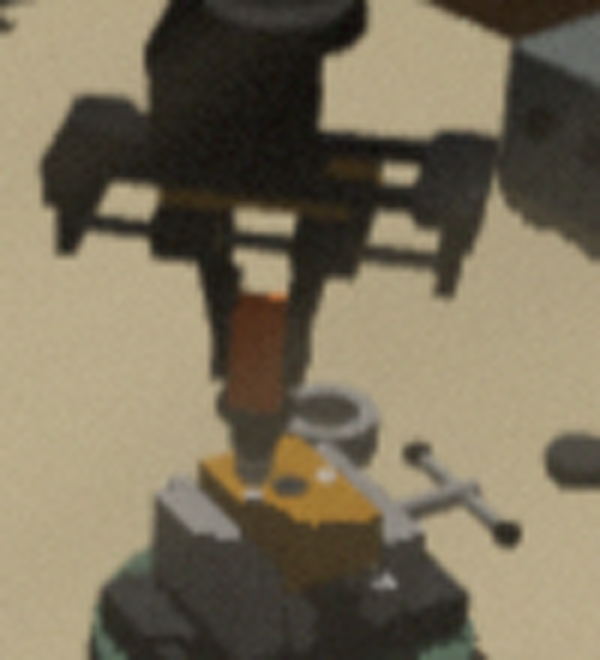

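The nose tip (252,478 in the crop) is right above dot b (253,493). Lowering.

Request:
{"fn": "move_arm", "kwargs": {
  "series": [
    [-1,[0,0,-0.05],[0,0,0]],
    [-1,[0,0,-0.1],[0,0,0]],
    [-1,[0,0,-0.14],[0,0,0]],
    [-1,[0,0,-0.14],[0,0,0]]
  ]
}}

```text
time: 14.7
eef_pos: [0.5079, 0.1116, 0.1896]
orientation: [-2.793, 1.558, 2.627]
force: [0.9, 0.7, -2.1]
opening: 0.0236
```

Request:
{"fn": "move_arm", "kwargs": {
  "series": [
    [-1,[0,0,-0.02],[0,0,0]],
    [-1,[0,0,-0.04],[0,0,0]],
    [-1,[0,0,-0.05],[0,0,0]],
    [-1,[0,0,-0.05],[0,0,0]]
  ]
}}

```text
time: 15.1
eef_pos: [0.5079, 0.1116, 0.1871]
orientation: [-2.786, 1.558, 2.634]
force: [0.5, 0.1, -1.6]
opening: 0.0238
```

Request:
{"fn": "move_arm", "kwargs": {
  "series": [
    [-1,[0,0,-0.02],[0,0,0]],
    [-1,[0,0,-0.04],[0,0,0]],
    [-1,[0,0,-0.05],[0,0,0]],
    [-1,[0,0,-0.05],[0,0,0]]
  ]
}}

```text
time: 15.5
eef_pos: [0.508, 0.1116, 0.185]
orientation: [-2.811, 1.558, 2.609]
force: [-2.1, 0.0, 2.7]
opening: 0.0237
```

Request:
{"fn": "move_arm", "kwargs": {
  "series": [
    [-1,[0,0,-0.02],[0,0,0]],
    [-1,[0,0,-0.04],[0,0,0]],
    [-1,[0,0,-0.05],[0,0,0]],
    [-1,[0,0,-0.05],[0,0,0]]
  ]
}}

```text
time: 15.9
eef_pos: [0.5082, 0.1115, 0.1848]
orientation: [-2.868, 1.558, 2.552]
force: [-6.1, -1.1, 16.8]
opening: 0.0238
```

Request:
{"fn": "move_arm", "kwargs": {
  "series": [
    [-1,[0,0,-0.03],[0,0,0]],
    [-1,[0,0,-0.05],[0,0,0]],
    [-1,[0,0,-0.055],[0,0,0]],
    [-1,[0,0,-0.055],[0,0,0]]
  ]
}}

```text
time: 16.3
eef_pos: [0.5082, 0.1113, 0.1847]
orientation: [-2.92, 1.558, 2.499]
force: [-6.3, -1.1, 18.6]
opening: 0.0235
```

Request:
{"fn": "move_arm", "kwargs": {
  "series": [
    [-1,[0,0,0.1],[0,0,0]],
    [-1,[0,0,0.2],[0,0,0]],
    [-1,[0.05,0.3,0.2],[0,0,0]],
    [-1,[0.1,0.6,0.2],[0,0,0]],
    [-1,[0.14,0.8,0.2],[0,0,0]],
    [-1,[0.14,0.8,0.15],[0,0,0]],
    [-1,[0.14,0.8,0.1],[0,0,0]],
    [-1,[0.14,0.8,0.06],[0,0,0]],
    [-1,[0.14,0.8,0.06],[0,0,0]]
  ]
}}

```text
time: 17.2
eef_pos: [0.5149, 0.1506, 0.1872]
orientation: [-2.83, 1.557, 2.588]
force: [-0.1, 0.3, -1.0]
opening: 0.0238
```

Request:
{"fn": "move_arm", "kwargs": {
  "series": [
    [-1,[0,0,-0.02],[0,0,0]],
    [-1,[0,0,-0.04],[0,0,0]],
    [-1,[0,0,-0.05],[0,0,0]],
    [-1,[0,0,-0.05],[0,0,0]]
  ]
}}

```text
time: 17.6
eef_pos: [0.5149, 0.1502, 0.185]
orientation: [-2.813, 1.557, 2.605]
force: [-1.0, -1.3, 1.3]
opening: 0.0235
```

Request:
{"fn": "move_arm", "kwargs": {
  "series": [
    [-1,[0,0,-0.02],[0,0,0]],
    [-1,[0,0,-0.04],[0,0,0]],
    [-1,[0,0,-0.05],[0,0,0]],
    [-1,[0,0,-0.05],[0,0,0]]
  ]
}}

```text
time: 18.0
eef_pos: [0.5151, 0.1501, 0.1848]
orientation: [-2.876, 1.557, 2.542]
force: [-4.7, -2.0, 14.8]
opening: 0.0239
```

Request:
{"fn": "move_arm", "kwargs": {
  "series": [
    [-1,[0,0,-0.03],[0,0,0]],
    [-1,[0,0,-0.05],[0,0,0]],
    [-1,[0,0,-0.065],[0,0,0]],
    [-1,[0,0,-0.065],[0,0,0]],
    [-1,[0,0,-0.065],[0,0,0]]
  ]
}}

```text
time: 18.5
eef_pos: [0.5153, 0.1502, 0.1847]
orientation: [-2.957, 1.556, 2.46]
force: [-5.7, -1.1, 20.5]
opening: 0.0236
```

Request:
{"fn": "move_arm", "kwargs": {
  "series": [
    [-1,[0,0,0.1],[0,0,0]],
    [-1,[0,0,0.2],[0,0,0]],
    [-1,[-0.05,-0.3,0.2],[-0.007,-0.012,0]],
    [-1,[-0.1,-0.6,0.2],[-0.007,-0.012,0]],
    [-1,[-0.14,-0.8,0.2],[-0.007,-0.012,0]],
    [-1,[-0.14,-0.8,0.15],[-0.007,-0.012,0]],
    [-1,[-0.14,-0.8,0.1],[-0.007,-0.012,0]],
    [-1,[-0.14,-0.8,0.06],[-0.007,-0.012,0]],
    [-1,[-0.14,-0.8,0.06],[-0.007,-0.012,0]]
  ]
}}

```text
time: 19.4
eef_pos: [0.5081, 0.1107, 0.1872]
orientation: [2.499, 1.569, 1.634]
force: [-0.2, 0.6, -1.2]
opening: 0.0237
```

Request:
{"fn": "move_arm", "kwargs": {
  "series": [
    [-1,[0,0,-0.02],[0,0,0]],
    [-1,[0,0,-0.04],[0,0,0]],
    [-1,[0,0,-0.05],[0,0,0]],
    [-1,[0,0,-0.05],[0,0,0]]
  ]
}}

```text
time: 19.8
eef_pos: [0.5081, 0.1111, 0.1849]
orientation: [2.445, 1.568, 1.58]
force: [-1.3, 0.6, 0.7]
opening: 0.0237
```

Request:
{"fn": "move_arm", "kwargs": {
  "series": [
    [-1,[0,0,-0.02],[0,0,0]],
    [-1,[0,0,-0.04],[0,0,0]],
    [-1,[0,0,-0.05],[0,0,0]],
    [-1,[0,0,-0.05],[0,0,0]]
  ]
}}

```text
time: 20.2
eef_pos: [0.5083, 0.111, 0.1847]
orientation: [2.383, 1.568, 1.518]
force: [-5.4, -0.9, 15.9]
opening: 0.0237
```

Request:
{"fn": "move_arm", "kwargs": {
  "series": [
    [-1,[0,0,-0.03],[0,0,0]],
    [-1,[0,0,-0.05],[0,0,0]],
    [-1,[0,0,-0.06],[0,0,0]],
    [-1,[0,0,-0.06],[0,0,0]],
    [-1,[0,0,-0.06],[0,0,0]]
  ]
}}

```text
time: 20.7
eef_pos: [0.5084, 0.1108, 0.1846]
orientation: [2.412, 1.567, 1.547]
force: [-7.6, -0.8, 20.5]
opening: 0.0236
```

Request:
{"fn": "move_arm", "kwargs": {
  "series": [
    [-1,[0,0,0.1],[0,0,0]],
    [-1,[0,0,0.2],[0,0,0]],
    [-1,[0.05,0.3,0.2],[0,0,0]],
    [-1,[0.1,0.6,0.2],[0,0,0]],
    [-1,[0.14,0.8,0.2],[0,0,0]],
    [-1,[0.14,0.8,0.15],[0,0,0]],
    [-1,[0.14,0.8,0.1],[0,0,0]],
    [-1,[0.14,0.8,0.06],[0,0,0]],
    [-1,[0.14,0.8,0.06],[0,0,0]]
  ]
}}

```text
time: 21.6
eef_pos: [0.5151, 0.15, 0.1871]
orientation: [2.699, 1.567, 1.833]
force: [-0.2, -0.3, -1.7]
opening: 0.0239
```

Request:
{"fn": "move_arm", "kwargs": {
  "series": [
    [-1,[0,0,-0.02],[0,0,0]],
    [-1,[0,0,-0.04],[0,0,0]],
    [-1,[0,0,-0.05],[0,0,0]],
    [-1,[0,0,-0.05],[0,0,0]]
  ]
}}

```text
time: 22.0
eef_pos: [0.5151, 0.1497, 0.1849]
orientation: [2.724, 1.567, 1.857]
force: [-1.5, -1.7, 0.5]
opening: 0.0238
```

Request:
{"fn": "move_arm", "kwargs": {
  "series": [
    [-1,[0,0,-0.03],[0,0,0]],
    [-1,[0,0,-0.05],[0,0,0]],
    [-1,[0,0,-0.065],[0,0,0]],
    [-1,[0,0,-0.065],[0,0,0]],
    [-1,[0,0,-0.065],[0,0,0]]
  ]
}}

```text
time: 22.5
eef_pos: [0.5154, 0.1497, 0.1847]
orientation: [2.542, 1.566, 1.676]
force: [-5.7, -1.6, 17.8]
opening: 0.0239
```

Both sides are firm at the same height (TCP 0.1847) under about 20 N, twice in turn. Taking the drift back above the holder.

Request:
{"fn": "move_arm", "kwargs": {
  "series": [
    [-1,[0,0,0.2],[0,0,0]],
    [-1,[0,0,0.6],[0,0,0]],
    [-1,[0,0,1.0],[0,0,0]],
    [-1,[0.1,-0.3,1.3],[0,0,0]],
    [-1,[0.2,-0.9,1.3],[0,0,0]],
    [-1,[0.4,-1.7,1.3],[0,0,0]],
    [-1,[0.7,-2.5,1.3],[0,0,0]],
    [-1,[0.9,-3.3,1.3],[0,0,0]],
    [-1,[1.1,-4.1,1.3],[0,0,0]],
    [-1,[1.3,-4.9,1.3],[0,0,0]],
    [-1,[1.5,-5.7,1.3],[0,0,0]],
    [-1,[1.7,-6.5,1.3],[0,0,0]],
    [-1,[1.9,-7.2,1.3],[0,0,0]],
    [-1,[2.05,-7.7,1.3],[0,0,0]],
    [-1,[2.11,-7.87,1.3],[0,0,0]],
    [-1,[2.11,-7.87,1.3],[0,0,0]],
    [-1,[2.11,-7.87,1.3],[0,0,0]],
    [-1,[2.11,-7.87,1.3],[0,0,0]]
  ]
}}

```text
time: 24.3
eef_pos: [0.6211, -0.2414, 0.2496]
orientation: [2.526, 1.565, 1.663]
force: [0.1, -0.5, -1.4]
opening: 0.0235
```

```bash
python3 - <<'E'
from h import *
from scipy.spatial.transform import Rotation as Ro
s=robot.read_state();R=Ro.from_euler('xyz',s["orientation"]).as_matrix();print(np.round(s["eef_pos"],4),s["force"],R.round(4),np.arctan2(R[1,1],R[0,1]))
a=robot.snapshot("scene")[:,:,::-1]
cv2.imwrite("pics/h6.png",np.hstack([crop("",a,175,165,100,125,4),crop("",a,275,140,100,125,4)]))
E
```

```text
[ 0.6211 -0.2414  0.2496] [ 0.14079466 -0.49453211 -1.40509905] [[-6.000e-04  7.604e-01  6.495e-01]
 [ 6.100e-03  6.495e-01 -7.604e-01]
 [-1.000e+00  3.500e-03 -5.000e-03]] 0.7069034278387853
```

View pics/h6.png

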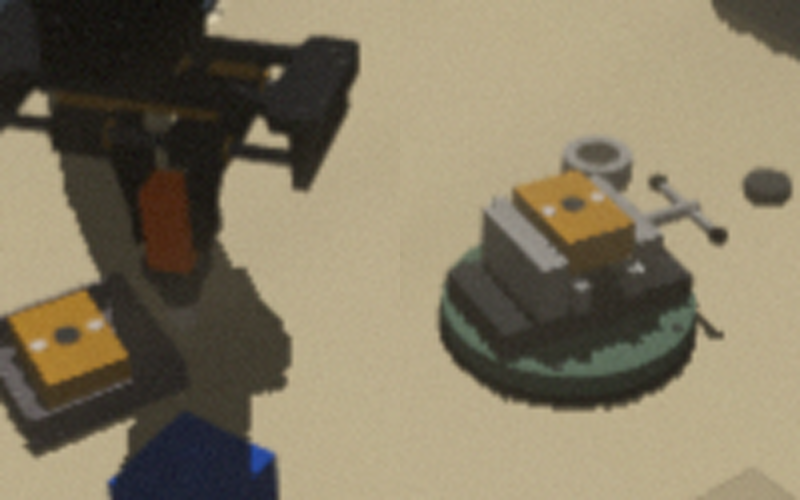

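Block sits level, parallels' ends visible below. Drift is over the holder but 2.5 mm off in y, so I correct that and descend.

Request:
{"fn": "move_arm", "kwargs": {
  "series": [
    [-1,[0,-0.05,-0.3],[-0.006,0,0]],
    [-1,[0,-0.05,-0.7],[-0.006,0,0]],
    [-1,[0,-0.05,-1.1],[-0.006,0,0]],
    [-1,[0,-0.05,-1.5],[-0.006,0,0]],
    [-1,[0,-0.05,-1.8],[-0.006,0,0]],
    [-1,[0,-0.05,-2.0],[-0.006,0,0]],
    [-1,[0,-0.05,-2.08],[-0.006,0,0]],
    [-1,[0,-0.05,-2.08],[-0.006,0,0]],
    [-1,[0,-0.05,-2.08],[-0.006,0,0]]
  ]
}}

```text
time: 25.25
eef_pos: [0.6216, -0.2444, 0.1466]
orientation: [0.234, 1.569, -0.63]
force: [-0.0, 0.3, -1.1]
opening: 0.0238
```

Request:
{"fn": "move_arm", "kwargs": {
  "series": [
    [-1,[-0.015,0.005,-0.1],[0,0,0]],
    [-1,[-0.015,0.005,-0.2],[0,0,0]],
    [-1,[-0.015,0.005,-0.3],[0,0,0]],
    [-1,[-0.015,0.005,-0.35],[0,0,0]],
    [-1,[-0.015,0.005,-0.35],[0,0,0]]
  ]
}}

```text
time: 25.75
eef_pos: [0.6205, -0.244, 0.1284]
orientation: [-0.929, 1.57, -1.793]
force: [-0.8, -0.3, -1.7]
opening: 0.0235
```

Request:
{"fn": "move_arm", "kwargs": {
  "series": [
    [-1,[0,0,-0.1],[0,0,0]],
    [-1,[0,0,-0.2],[0,0,0]],
    [-1,[0,0,-0.3],[0,0,0]],
    [-1,[0,0,-0.4],[0,0,0]],
    [-1,[0,0,-0.4],[0,0,0]]
  ]
}}

```text
time: 26.25
eef_pos: [0.62, -0.2437, 0.1073]
orientation: [-2.371, 1.569, 3.049]
force: [-0.5, 0.1, -1.6]
opening: 0.0238
```

Request:
{"fn": "move_arm", "kwargs": {
  "series": [
    [-1,[0,0,-0.05],[0,0,0]],
    [-1,[0,0,-0.1],[0,0,0]],
    [-1,[0,0,-0.13],[0,0,0]],
    [-1,[0,0,-0.13],[0,0,0]]
  ]
}}

```text
time: 26.65
eef_pos: [0.6199, -0.2437, 0.1006]
orientation: [-2.411, 1.569, 3.008]
force: [-0.5, -0.4, -1.4]
opening: 0.0237
```

Request:
{"fn": "move_arm", "kwargs": {
  "series": [
    [-1,[0,0,-0.02],[0,0,0]],
    [-1,[0,0,-0.04],[0,0,0]],
    [-1,[0,0,-0.04],[0,0,0]]
  ]
}}

```text
time: 26.95
eef_pos: [0.62, -0.2437, 0.099]
orientation: [-2.44, 1.569, 2.979]
force: [-1.2, 0.4, 0.8]
opening: 0.0236
```

The collar is seated. Opening and retreating upward.

Request:
{"fn": "move_arm", "kwargs": {
  "series": [
    [-0.3,[0,0,0],[0,0,0]],
    [0,[0,0,0],[0,0,0]],
    [0.3,[0,0,0],[0,0,0]],
    [0.6,[0,0,0],[0,0,0]],
    [0.6,[0,0,0],[0,0,0]],
    [0.6,[0,0,0],[0,0,0]],
    [0.6,[0,0,0],[0,0,0]],
    [0.6,[0,0,0.3],[0,0,0]],
    [0.6,[0,0,0.7],[0,0,0]],
    [0.6,[0,0,1.2],[0,0,0]],
    [0.6,[0,0,1.8],[0,0,0]],
    [0.6,[0,0.5,2.4],[0,0,0]],
    [0.6,[0,1.3,2.8],[0,0,0]],
    [0.6,[0,2.0,3.0],[0,0,0]],
    [0.6,[0,2.5,3.0],[0,0,0]],
    [0.6,[0,2.5,3.0],[0,0,0]]
  ]
}}

```text
time: 28.55
eef_pos: [0.6209, -0.1132, 0.2506]
orientation: [2.319, 1.567, 1.462]
force: [0.4, 0.3, -0.5]
opening: 0.0693
```

```bash
python3 - <<'E'
from h import *
s=robot.read_state();print(s["time"],np.round(s["eef_pos"],4),s["force"],s["opening"])
a=robot.snapshot("scene")[:,:,::-1];cv2.imwrite("pics/h7.png",np.hstack([crop("",a,180,230,100,100,4),crop("",a,270,150,100,100,4)]))
E
```

```text
28.55 [ 0.6209 -0.1132  0.2506] [ 0.38884499  0.31980416 -0.47637823] 0.06931483705111974
```

View pics/h7.png

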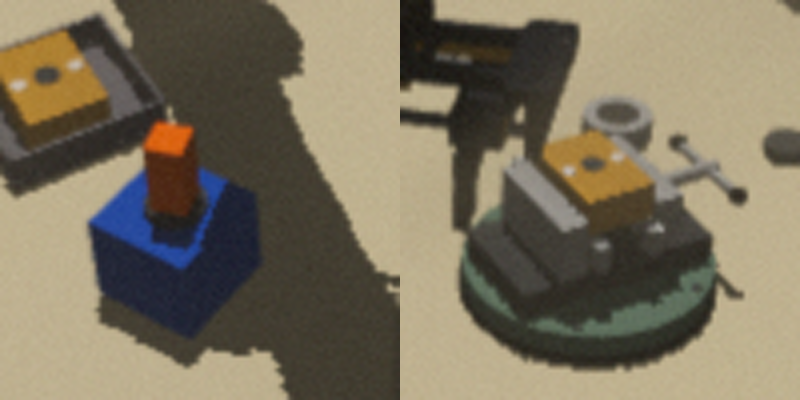

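The drift stands upright in the holder, collar on top (crop 172,210). The block is down level, both parallel ends still show, and the gripper is clear. Handing in.

```bash
python3 -c "
from cell import robot
print(robot.finish_job())"
```

```text
the job is handed in; nothing more can be done
None
```

The block is pressed down onto both parallels, the drift is back in its holder, and the job was handed in at about 29 s; no verdict was reported.

- **Pressing:** I pressed dot a, then b, then a, b and a again. The block sank about 7 mm under a. The highest wrist readings were about 20 N vertical with 6–8 N sideways, so roughly 24 N on the block allowing for the drift's weight.
- **Seating check:** On the repeat presses neither side gave at about 20 N. Both stopped at the same tool height, within 0.1–0.2 mm.
- **Last picture:** The drift stands upright in the holder with its collar on top. The block is level, the ends of both parallels still show, and the gripper is clear with no force on it.
- **Not checked:** The load remaining on each parallel after release, which must stay above 2.5 N, cannot be measured directly. I inferred it from the firm stop on each side.
- **Disagreement:** The pictures suggested the drift's nose was about 50 mm long, but contact showed about 39 mm. I went by contact.

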